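Complete an alternating disc spring stack on the arbor

ROBOT

A 7-joint arm with a two-finger parallel gripper is mounted at the origin on the work surface. World frame = base frame: x ahead of the robot, y to its left, z up, the work surface at z = 0. Lengths are in mm, angles in rad, forces in N, time in s.
With the tool pointing down it reaches from about 400 to 875 mm from the base axis. Payload 4.4 kg.
Tool frame: the origin (TCP) lies at the very end of the fingers, on their centre line; the grasp point (between the pads) lies 19 mm behind it; x points along the fingers, z is the direction in which the jaws open and shut, and the axes are right-handed (so a half turn about x gives the same grasp; the last joint's range is limited). The gripper opens to 85 mm and grips with 20 to 120 N. Pads are 22 mm wide; open, the fingers measure 114 mm over their backs; the gripper's body (76 mm by 85 mm) begins 54 mm behind the grasp point. The pads swing forward as they close: fully open they stand 13 mm farther back than shut.
Start: joints at [-1.306, 0.628, 0.038, 1.517, -0.027, 0.996, -0.02], TCP at [211.096, 614.781, 231.313] pointing down, gripper open.
Joint ranges: [-3.06, 3.06], [-0.37, 2.12], [-1.25, 1.32], [0.18, 2.47], [-1.1, 4.24], [0.23, 1.98], [-2.94, 2.94]. Speed limits (rad/s): [2.57, 2.57, 3.14, 3.14, 3.14, 3.14, 3.14].

INTERFACE

Orientations are given as [roll, pitch, yaw] about the fixed x, y, z axes, in that order (R = Rz(yaw) Ry(pitch) Rx(roll)).
In Python, from cell import ctrl gives the robot as it stands.
- The arm moves only by the shell command python3 -m inch 'ROWS'. ROWS is JSON, a list of rows, each a list of 5 numbers: the shift along the tool's x, y, z in cm, then the turn about the tool's x in degrees, then the finger opening in cm, from 0 to 8.54. A call has 1 to 20 rows; each row shifts and turns the pose as measured when the row begins, along the tool's axes as they then stand; what a row does not reach is not made up. A row lasts 1/8 s, in which the tool goes at most 62.5 mm and 10.7 degrees, less where a joint would pass 70% of its speed; a pose out of reach is approached as far as the arm can. A call with a gripper value outside its range is refused whole. The fingers move at their own pace and stop on an object; the grip force is fixed at half the most. Time passes only in rows, so rows that do not move let the fingers close. It gives the time, the measured TCP pose, the force and the opening at its end, in the units of the state.
- ctrl.read_state(): the state, without advancing time (a new reading comes with each control period).
- ctrl.get_image(name): name is "side" or "top"; returns a dict with "frame" (400x640x3 uint8, red, green, blue), "z_map" (400x640 float32, mm along the optical axis (not along the pixel's ray), 0 where there is no reading), "K" (3x3 intrinsics, pixels), "eye" and "orientation" of the camera in the world. Camera axes: x right, y down, z forward; pixel columns grow to the right and rows downward; lengths in mm; the calibration is good to about 2 mm. A picture is of the moment at which its call begins.
- ctrl.finish_job(): hands the job in, once; it reports no verdict.
Trained networks look in the newest picture that a camera, given by its name, has taken for a name from the list of things; names that differ only in an ending like _2 or _b are one class to them, and where a whole thing is asked for, a point or a joint stands for the part that bears it (a point fixed in the world has none). Each returns a list of dicts, best first, with "confidence" (0 to 1); they miss things now and then, are a little off and sometimes report something else, mostly with a low value. They report only what shows in the picture. A call takes as long as a camera call.
- ctrl.look_for(camera, label): "box" ([centre column, centre row, width, height] as shares, 0 to 1, of the picture: columns of its width, rows of its height, round what is visible of it).
- ctrl.pinpoint(camera, label): "xy" ([column, row] as shares, 0 to 1, of the picture: columns of its width, rows of its height: a listed point, or the origin of a listed thing).
The state is a dict: "clock": time; "qpos": joint angles; "qd": joint speeds; "tau": joint torques, N m; "eef_pos": TCP position; "tool_rot": TCP orientation; "force": force on the tool from outside, world axes, zero at the start; "torque": the same for the moment, N m; "width": finger opening in mm.
Only numpy, scipy, OpenCV 4.12 (cv2) and the standard library are available. Lean on these libraries where they do the work, as an engineer would, in place of code of your own. Each camera call takes 0.05 s, during which the arm holds its last target. There are 200 camera calls.

TASK

The arbor on the grey stand already carries one disc spring with its blue crown up. Complete the alternating stack of three: first add the same-sized disc spring that lies hollow side up (bare metal showing), then the one that lies blue crown up, each the same way up as it lies now. Lower each one over the arbor's tip before letting go rather than dropping it from above, so that both end fully down and flat on the stack.

Things in the scene. Friction and masses are not known exactly. Their poses are not given: they have to be found in the camera images.
- arbor_seat (a point): Fixed stand: foot 100 mm wide, 10 high; 48 mm pedestal up to z 30 mm; on it the fixed first disc (56 mm wide, 11 high, blue crown up). The point is on the upright arbor's axis at that disc's top, 41 mm above the desk; z up. That disc's rim top is 5 mm below the point. Seated, the added discs' centres are 5.5 and 16.5 mm above the point; the lower one's rim top is 11 mm above it.
- arbor_tip (a point): Tip of the steel arbor, 57 mm above arbor_seat: 6 mm wide, tapering out over 20 mm to the 22 mm shaft; the discs' 26 mm holes slide down it freely. Fingers reaching below a held disc can strike the rim of the disc beneath: let go with the disc round the shaft some 12 mm above its seat and it slides home.
- disc_cup_up_center (a point): Disc spring to add first, 56 mm wide, 26 mm hole, 11 mm high (metal 6, cone 5), 0.1 kg; crown face blue, cup face and edges bare metal. Lies cup up (bare metal seen from above): its rim is the upper 6 mm of its height. Rests centred on a fixed green nest 52 mm wide, 20 high; grasp the rim across from above. The point is its centre, half-way up (25.5 mm above the desk); z up.
- disc_crown_up_center (a point): Disc spring to add second, the same part lying blue crown up: its rim is the lower 6 mm of its height. On a like green nest; the point is its centre, half-way up its 11 mm (25.5 mm above the desk); z up. Which nest holds what varies: two other like nests hold pieces not wanted, a flat black washer and a smaller all-brass cone washer.

How it is judged (in metres and radians):
On the way, in this order (a step that is already met when the one before it is completed fails the run):
1. the cup-up disc is seated flat on the first disc, before the crown-up disc goes on (horizontal distance between disc_cup_up_center and arbor_seat below 0.01 m and z of disc_cup_up_center in the frame of arbor_seat between 0.002 and 0.009 m and angle between disc_cup_up_center's own z axis and vertical below 0.175 rad), for 0.2 s.
2. the crown-up disc is seated flat on top of it (all of step 1 and horizontal distance between disc_crown_up_center and arbor_seat below 0.01 m and z of disc_crown_up_center in the frame of arbor_seat between 0.013 and 0.02 m and angle between disc_crown_up_center's own z axis and vertical below 0.175 rad), for 0.2 s.
At the end, for the whole second after the job is handed in: Both discs are on the arbor and at rest: the cup-up one directly on the first disc (centre 5.5 mm above the arbor point), the crown-up one on top of it (centre 16.5 mm above), each within 3.5 mm in height, within 10 mm of the axis, level within 10 degrees and the same way up as it started (all of step 2 and linear speed of each of disc_cup_up, disc_crown_up below 0.03 m/s); the robot touches nothing.
It fails at once if a disc is dropped on to the arbor from above its tip (faster than 1 m/s near the arbor) ((horizontal distance between disc_cup_up_center and arbor_seat below 0.04 m and linear speed of disc_cup_up above 1 m/s) or (horizontal distance between disc_crown_up_center and arbor_seat below 0.04 m and linear speed of disc_crown_up above 1 m/s)).
It also fails if it takes over 58 s, if anything falls off the work surface, if the arm or the gripper's body presses on something with over 40 N, if the wrist force passes 120 N, or if a joint passes its speed limit or range.

## Working session

There is one attempt and no reset: what is moved stays moved. The work goes in short steps, Python scripts to look and compute and a shell command to move; the robot and the scene stay as the last step left them, time stands still between calls to the robot, and variables do not carry over. Pictures are saved under pics/ and viewed, about 8 in all and at most 12, crops included, and the job is handed in when it is done.

```bash
mkdir -p pics; cat > h.py <<'E'
from cell import ctrl
import numpy as np, cv2
from scipy.spatial.transform import Rotation as R
def rot(o):
    o=np.array(o,float)
    return o if o.shape==(3,3) else R.from_euler('xyz',o).as_matrix()
def ray(im,u,v):
    K=np.array(im['K']); d=np.array([(u-K[0,2])/K[0,0],(v-K[1,2])/K[1,1],1.])
    return rot(im['orientation'])@d
def at_z(im,u,v,z):
    d=ray(im,u,v); e=np.array(im['eye']); return e+d*(z-e[2])/d[2]
def cloud(im):
    K=np.array(im['K']); z=im['z_map']; v,u=np.mgrid[:z.shape[0],:z.shape[1]]
    P=np.stack([(u-K[0,2])/K[0,0]*z,(v-K[1,2])/K[1,1]*z,z],-1)
    return P@rot(im['orientation']).T+np.array(im['eye'])
def save(im,n): cv2.imwrite('pics/'+n,im['frame'][:,:,::-1])
E
python3 - <<'E'
from h import *
np.set_printoptions(precision=1,suppress=True)
s=ctrl.read_state(); print(s['clock'],s['eef_pos'],s['tool_rot'],s['width'])
Z={'arbor_seat':41,'arbor_tip':98,'disc_cup_up_center':25.5,'disc_crown_up_center':25.5}
for c in('top','side'):
    im=ctrl.get_image(c); save(im,c+'0.png'); print(c,im['eye'],np.array(im['orientation']).round(3).tolist())
    for n,z in Z.items():
        for d in ctrl.pinpoint(c,n)[:3]:
            u,v=d['xy'][0]*640,d['xy'][1]*400; print(n,round(d['confidence'],2),round(u),round(v),at_z(im,u,v,z))
E
```

```text
0.0 [210.9 614.2 230.4] [-3.1  1.6 -1.9] 85.64856450862376
top [382.2   8.6 971.2] [-2.99, 0.016, -1.571]
arbor_seat 0.64 463 213 [ 481.1 -252.7   41. ]
arbor_tip 0.56 477 207 [ 485.2 -261.1   98. ]
disc_cup_up_center 0.92 205 227 [455.4 247.2  25.5]
disc_crown_up_center 0.71 296 151 [607.4  69.   25.5]
side [411.5 798.7 841.6] [-2.312, -0.017, -2.967]
arbor_seat 0.84 362 161 [ 484.6 -260.9   41. ]
arbor_tip 0.92 366 148 [ 477.1 -241.9   98. ]
arbor_tip 0.51 344 320 [454.6 292.5  98. ]
arbor_tip 0.22 361 160 [ 482.6 -187.4   98. ]
disc_cup_up_center 0.72 345 321 [456.7 245.9  25.5]
disc_crown_up_center 0.6 293 248 [601.   73.   25.5]
```

View pics/top0.png

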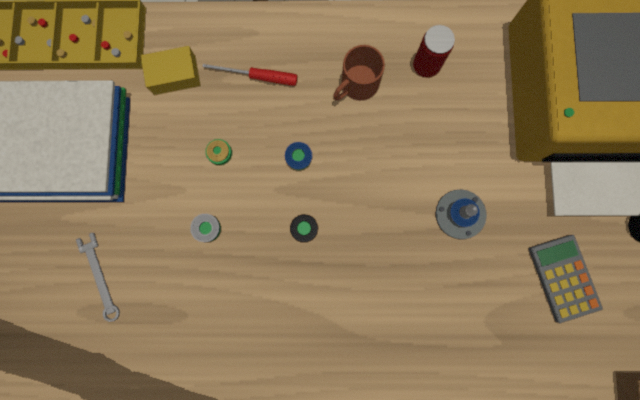

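View pics/side0.png

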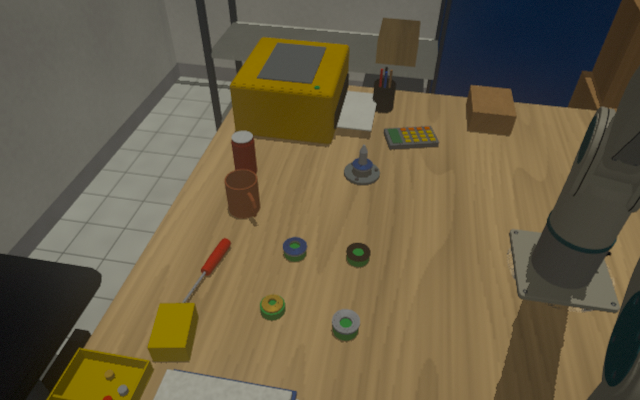

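Top view: the cup-up disc (bare metal) is at about (205,228), the blue crown-up disc at (298,156), the black washer at (304,228) and the brass one at (218,152). The stand's arbor tip is at about (474,207). The side view agrees. Next I'll refine the positions with depth.

```bash
python3 - <<'E'
from h import *
np.set_printoptions(precision=1,suppress=True)
s=ctrl.read_state(); M=rot(s['tool_rot']); print('tool axes',M.T.round(3).tolist())
for c in('top','side'):
    im=ctrl.get_image(c); P=cloud(im); print(c, 'desk', np.median(P[...,2][(abs(P[...,0]-500)<40)&(abs(P[...,1]+100)<40)]))
    for n,p,lo,hi in(('cup',(455,247),16,45),('crown',(604,71),16,45),('arbor foot',(483,-255),5,16),('ped/disc1',(483,-255),26,44),('shaft',(483,-255),50,110)):
        q=P[(np.hypot(P[...,0]-p[0],P[...,1]-p[1])<60)&(P[...,2]>lo)&(P[...,2]<hi)]
        (ctr,r)=cv2.minEnclosingCircle(q[:,:2].astype(np.float32))
        print(n,len(q),'mean',q.mean(0),'circ',np.array(ctr),r,'zmax',q[:,2].max(),'bbox',q.min(0),q.max(0))
E
```

```text
tool axes [[-0.0, 0.0, -1.0], [-0.946, 0.325, 0.0], [0.325, 0.946, -0.0]]
top desk -0.10087194455593362
cup 655 mean [455.  246.5  27.2] circ [454.9 246.2] 28.297649383544922 zmax 35.28952049730492 bbox [426.8 218.6  16.1] [481.7 273.1  35.3]
crown 604 mean [598.5  64.7  26.1] circ [599.   64.6] 28.23508644104004 zmax 34.14651551088207 bbox [571.5  37.6  16.2] [626.8  91.8  34.1]
arbor foot 1313 mean [ 480.8 -253.    10.1] circ [ 481.9 -257.3] 50.54602813720703 zmax 15.997222818108753 bbox [ 431.5 -307.1    5. ] [ 531.2 -207.3   16. ]
ped/disc1 493 mean [ 481.3 -253.5   37.5] circ [ 482.2 -257.5] 28.368276596069336 zmax 43.91595615720098 bbox [ 455.  -285.3   27.8] [ 509.1 -229.6   43.9]
shaft 163 mean [ 481.3 -253.2   79.9] circ [ 482.7 -257. ] 11.49019718170166 zmax 98.80495961106124 bbox [ 472.1 -267.8   50.1] [ 494.1 -246.2   98.8]
side desk -1.1410405418507708
cup 598 mean [455.1 248.6  26. ] circ [454.9 247.8] 29.206562042236328 zmax 33.619274854129685 bbox [428.  218.8  16. ] [482.5 276.6  33.6]
crown 385 mean [598.5  70.4  25.4] circ [600.   67.7] 30.619504928588867 zmax 34.328502181572276 bbox [572.3  38.3  16. ] [626.7  98.3  34.3]
arbor foot 424 mean [ 481.5 -239.5    9.3] circ [ 483.3 -253. ] 52.09035873413086 zmax 15.836746381463854 bbox [ 434.  -294.1    5.1] [ 532.1 -202.5   15.8]
ped/disc1 192 mean [ 481.9 -245.9   36.2] circ [ 485.9 -254.9] 31.068544387817383 zmax 43.94091997352348 bbox [ 455.9 -279.4   26.2] [ 509.5 -226.    43.9]
shaft 117 mean [ 482.5 -248.9   73.3] circ [ 481.9 -250.4] 11.599355697631836 zmax 97.36283818219181 bbox [ 472.1 -260.2   51.2] [ 493.5 -240.8   97.4]
```

```bash
cat >> h.py <<'E'
def to(*t):
    s=ctrl.read_state(); d=rot(s['tool_rot']).T@(np.array(t,float)-np.array(s['eef_pos'])); print('t',round(s['clock'],2),'shift cm',(d/10).round(2),'pos',np.array(s['eef_pos']).round(1),'w',round(s['width'],1),'F',np.array(s['force']).round(1)); return d
E
python3 -c "
from h import *
to(455,246.5,110)"
```

```text
t 0.6 shift cm [ 12.13 -35.03 -26.91] pos [211.1 614.8 231.3] w 85.3 F [ 0.1  0.2 -0.1]
```

```bash
python3 -m inch '[[0,-4.4,-3.4,0,8.5],[0,-4.4,-3.4,0,8.5],[0,-4.4,-3.4,0,8.5],[0,-4.4,-3.4,0,8.5],[0,-4.4,-3.4,0,8.5],[0,-4.4,-3.4,0,8.5],[4,-4.4,-3.4,0,8.5],[4,-4.2,-3.1,0,8.5],[4,0,0,0,8.5]]'
python3 -c "
from h import *
to(455,246.5,110)
print(rot(ctrl.read_state()['tool_rot']).T.round(3).tolist())"
```

```text
clock: 1.72
eef_pos: [462.3, 248.3, 118.3]
tool_rot: [-0.584, 1.554, 0.658]
force: [0.3, 1.4, -0.1]
width: 85.1
t 1.73 shift cm [ 0.81  0.64 -0.42] pos [462.3 248.3 118.3] w 85.1 F [ 0.3  1.4 -0.1]
[[0.013, 0.01, -1.0], [-0.946, 0.323, -0.009], [0.323, 0.946, 0.014]]
```

```bash
python3 -m inch '[[0.8,0.65,-0.4,0,8.5],[0,0,0,0,8.5],[0,0,0,0,8.5]]'
python3 - <<'E'
from h import *
to(455,246.5,8)
print(rot(ctrl.read_state()['tool_rot']).T.round(3).tolist())
a=ctrl.get_image('side')['frame'][:,:,::-1][220:400,220:460]; b=ctrl.get_image('top')['frame'][:,:,::-1][130:310,110:350]
cv2.imwrite('pics/c1.png',cv2.resize(np.vstack([a,b]),None,fx=1.6,fy=1.6))
E
```

```text
clock: 2.1
eef_pos: [453.4, 246.9, 109.8]
tool_rot: [-0.52, 1.556, 0.723]
force: [0.4, -0.0, -0.4]
width: 85.0
t 2.1 shift cm [10.18 -0.09 -0.12] pos [453.4 246.9 109.8] w 85.0 F [ 0.4 -0.  -0.4]
[[0.011, 0.01, -1.0], [-0.947, 0.322, -0.007], [0.322, 0.947, 0.013]]
```

View pics/c1.png

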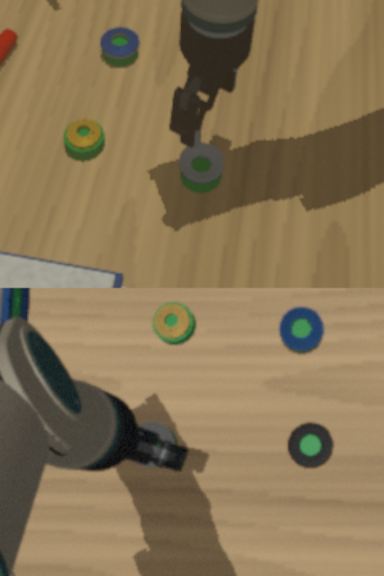

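Gripper is over the bare-metal disc (side crop about (201,165)). Descending.

```bash
python3 -m inch '[[4,-0.05,-0.05,0,8.5],[3.5,0,0,0,8.5],[1.5,0,0,0,8.5],[0,0,0,0,8.5],[0,0,0,0,8.5]]'
python3 -c "
from h import *
to(455,246.5,10)"
```

```text
clock: 2.82
eef_pos: [459.3, 252.1, 23.2]
tool_rot: [-0.592, 1.543, 0.654]
force: [-0.2, 0.5, -0.3]
width: 85.1
t 2.83 shift cm [ 1.31  0.25 -0.7 ] pos [459.3 252.1  23.2] w 85.1 F [-0.2  0.5 -0.3]
```

```bash
python3 -m inch '[[0.3,0.25,-0.7,0,8.5],[0,0,0,0,8.5],[1,0,0,0,8.5],[0,0,0,0,8.5]]'
python3 -c "
from h import *
to(455,246.5,10)
print(rot(ctrl.read_state()['tool_rot']).T.round(3).tolist())"
```

```text
clock: 3.32
eef_pos: [456.0, 246.6, 11.5]
tool_rot: [-0.611, 1.539, 0.635]
force: [-0.4, 0.0, 0.0]
width: 85.0
t 3.33 shift cm [ 0.15  0.09 -0.05] pos [456.  246.6  11.5] w 85.0 F [-0.4  0.   0. ]
[[0.026, 0.019, -0.999], [-0.947, 0.319, -0.018], [0.319, 0.947, 0.026]]
```

```bash
python3 -m inch '[[0.15,0.1,0,0,6.5],[0,0,0,0,6],[0,0,0,0,5],[0,0,0,0,4.5],[0,0,0,0,4.5],[0,0,0,0,4.5]]'
python3 -c "
from h import *
to(455,246.5,100)"
```

```text
clock: 4.08
eef_pos: [455.2, 247.4, 10.5]
tool_rot: [-0.607, 1.538, 0.639]
force: [0.8, 0.1, 1.0]
width: 54.0
t 4.08 shift cm [-8.95 -0.17  0.14] pos [455.2 247.4  10.5] w 54.0 F [0.8 0.1 1. ]
```

```bash
python3 -m inch '[[-2,0,0,0,4.5],[-4,0,0,0,4.5],[-4,0,0,0,4.5],[-4,0,0,0,4.5],[0,0,0,0,4.5],[0,0,0,0,4.5]]'
python3 - <<'E'
from h import *
to(482,-257,155)
print(rot(ctrl.read_state()['tool_rot']).T.round(3).tolist())
a=ctrl.get_image('side')['frame'][:,:,::-1][180:360,220:460]
cv2.imwrite('pics/c2.png',cv2.resize(a,None,fx=2,fy=2))
E
```

```text
clock: 4.82
eef_pos: [450.2, 244.0, 152.3]
tool_rot: [-0.586, 1.543, 0.66]
force: [-0.4, -0.7, -1.1]
width: 53.9
t 4.83 shift cm [ -1.06 -19.   -46.46] pos [450.2 244.  152.3] w 53.9 F [-0.4 -0.7 -1.1]
[[0.022, 0.017, -1.0], [-0.948, 0.319, -0.016], [0.319, 0.948, 0.023]]
```

View pics/c2.png

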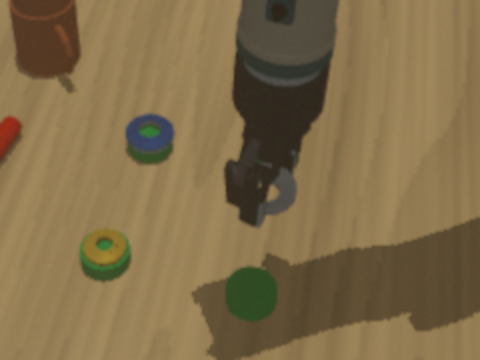

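Disc is held between the fingers (crop about (278,190)) and the nest is empty. Carrying it to the arbor.

```bash
python3 -m inch '[[-0.3,-1.6,-3.9,0,4.5],[-0.2,-1.6,-3.9,0,4.5],[-0.2,-1.6,-3.9,0,4.5],[-0.2,-1.6,-3.9,0,4.5],[-0.1,-1.6,-3.9,0,4.5],[-0.1,-1.6,-3.9,0,4.5],[-0.1,-1.6,-3.9,0,4.5],[0,-1.6,-3.9,0,4.5],[0,-1.6,-3.9,0,4.5],[0,-1.6,-3.9,0,4.5],[0,-1,-2.5,0,4.5],[0,0,0,0,4.5],[0,0,0,0,4.5]]'
python3 - <<'E'
from h import *
to(482,-257,135)
print(rot(ctrl.read_state()['tool_rot']).T.round(3).tolist())
E
```

```text
clock: 6.5
eef_pos: [471.8, -214.9, 138.4]
tool_rot: [0.702, 1.547, 1.952]
force: [-0.3, 0.3, -1.8]
width: 54.0
t 6.5 shift cm [ 0.24 -2.3  -3.68] pos [ 471.8 -214.9  138.4] w 54.0 F [-0.3  0.3 -1.8]
[[-0.009, 0.022, -1.0], [-0.949, 0.315, 0.015], [0.316, 0.949, 0.018]]
```

```bash
python3 -m inch '[[0,-1.15,-1.85,0,4.5],[0,-1.15,-1.85,0,4.5],[0,0,0,0,4.5],[0,0,0,0,4.5]]'
python3 - <<'E'
from h import *
np.set_printoptions(precision=1,suppress=True)
to(482,-257,125)
T=np.array(ctrl.read_state()['eef_pos'])
out=[]
for c in('top','side'):
    im=ctrl.get_image(c); P=cloud(im)
    for d in ctrl.pinpoint(c,'disc_cup_up_center')[:2]:
        u,v=d['xy'][0]*640,d['xy'][1]*400; print(c,d['confidence'],u,v,at_z(im,u,v,T[2]+15))
    out.append(im['frame'][:,:,::-1][(130 if c=='top' else 80):,:][:170,(360 if c=='top' else 260):][:,:240])
cv2.imwrite('pics/c3.png',cv2.resize(np.vstack(out),None,fx=1.7,fy=1.7,interpolation=cv2.INTER_CUBIC))
E
```

```text
clock: 7.0
eef_pos: [483.2, -258.0, 136.7]
tool_rot: [0.712, 1.546, 1.965]
force: [-0.3, -0.4, -0.7]
width: 53.7
t 7.0 shift cm [1.2 0.1 0. ] pos [ 483.2 -258.   136.7] w 53.7 F [-0.3 -0.4 -0.7]
top 0.81 485.12 205.79999999999998 [ 481.6 -258.9  151.7]
side 0.51 365.376 125.4 [ 484.4 -265.9  151.7]
```

View pics/c3.png

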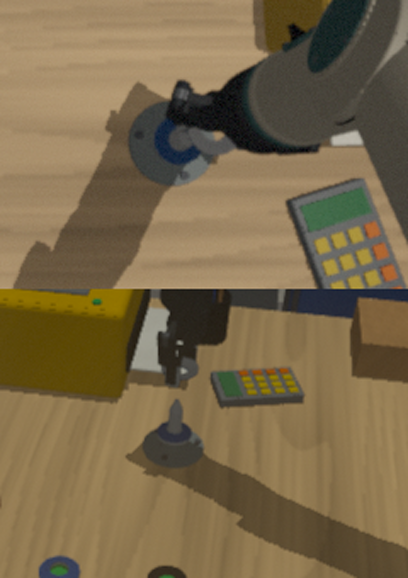

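Both views show the disc (side crop (185,365)) just above the arbor tip. Lowering in steps.

```bash
python3 -m inch '[[1.8,0.1,0,0,4.5],[1.8,0.05,0,0,4.5],[0,0,0,0,4.5],[0,0,0,0,4.5]]'
python3 - <<'E'
from h import *
to(482,-257,70)
E
```

```text
clock: 7.7
eef_pos: [482.3, -255.0, 101.5]
tool_rot: [0.639, 1.547, 1.895]
force: [0.0, -0.1, -0.6]
width: 53.8
t 7.7 shift cm [ 3.15 -0.07 -0.26] pos [ 482.3 -255.   101.5] w 53.8 F [ 0.  -0.1 -0.6]
```

```bash
python3 -m inch '[[1.2,-0.05,-0.3,0,4.5],[1.0,0,-0.05,0,4.5],[1.0,0,-0.05,0,4.5],[0,0,0,0,4.5]]'
python3 - <<'E'
from h import *
to(482,-257,45)
E
```

```text
clock: 8.2
eef_pos: [483.0, -257.8, 68.6]
tool_rot: [0.504, 1.548, 1.761]
force: [1.5, 1.3, -1.2]
width: 53.8
t 8.2 shift cm [ 2.36  0.09 -0.  ] pos [ 483.  -257.8   68.6] w 53.8 F [ 1.5  1.3 -1.2]
```

```bash
python3 -m inch '[[0.8,0.05,0,0,4.5],[0.8,0.05,0,0,4.5],[0.6,0,0,0,4.5],[0,0,0,0,4.5]]'
python3 - <<'E'
from h import *
to(482,-257,45)
T=ctrl.read_state()['eef_pos']
out=[]
for c in('top','side'):
    im=ctrl.get_image(c)
    for d in ctrl.pinpoint(c,'disc_cup_up_center')[:2]:
        u,v=d['xy'][0]*640,d['xy'][1]*400; print(c,d['confidence'],u,v,at_z(im,u,v,T[2]+15))
    out.append(im['frame'][:,:,::-1][(160 if c=='top' else 110):,:][:100,(400 if c=='top' else 310):][:,:120])
cv2.imwrite('pics/c4.png',cv2.resize(np.hstack(out),None,fx=3.3,fy=3.3,interpolation=cv2.INTER_CUBIC))
E
```

```text
clock: 8.7
eef_pos: [482.3, -256.9, 44.9]
tool_rot: [0.476, 1.548, 1.734]
force: [1.6, 0.7, -2.9]
width: 53.7
t 8.7 shift cm [-0.01  0.03 -0.02] pos [ 482.3 -256.9   44.9] w 53.7 F [ 1.6  0.7 -2.9]
top 0.56 468.22400000000005 215.32 [ 474.84501983 -256.44197892   59.87321482]
side 0.5 364.992 156.68 [ 477.62485062 -255.65086757   59.87321482]
```

View pics/c4.png

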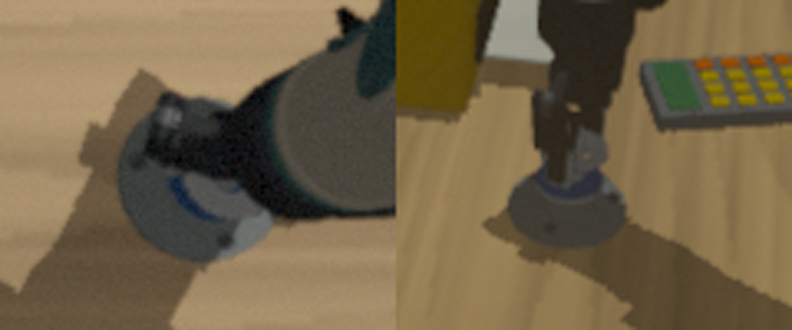

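The disc encircles the shaft in both views (side crop about (590,150)). Releasing, then retreating straight up.

```bash
python3 -m inch '[[0,0,0,0,6.2],[0,0,0,0,7.2],[0,0,0,0,8.5],[0,0,0,0,8.5],[-1.5,0,0,0,8.5],[-4,0,0,0,8.5],[-4,0,0,0,8.5],[-2,0,0,0,8.5],[0,0,0,0,8.5],[0,0,0,0,8.5]]'
python3 - <<'E'
from h import *
to(599,64.8,130)
E
```

```text
clock: 10.15
eef_pos: [482.2, -261.1, 168.4]
tool_rot: [0.395, 1.552, 1.651]
force: [-0.9, 1.0, -1.7]
width: 84.8
t 10.15 shift cm [ 4.44 -1.06 34.53] pos [ 482.2 -261.1  168.4] w 84.8 F [-0.9  1.  -1.7]
```

```bash
python3 -m inch '[[0,-0.1,3.9,0,8.5],[0,-0.1,3.9,0,8.5],[0.2,-0.1,3.9,0,8.5],[0.2,-0.1,3.9,0,8.5],[0.5,-0.1,3.9,0,8.5],[0.5,-0.1,3.9,0,8.5],[0.5,-0.1,3.9,0,8.5],[0.5,-0.1,3.9,0,8.5],[0.5,-0.1,3.3,0,8.5],[0,0,0,0,8.5],[0,0,0,0,8.5]]'
python3 - <<'E'
from h import *
np.set_printoptions(precision=1,suppress=True)
to(599,64.8,60)
print(rot(ctrl.read_state()['tool_rot']).T.round(3).tolist())
out=[]
for c in('top','side'):
    im=ctrl.get_image(c); P=cloud(im); r=np.hypot(P[...,0]-482,P[...,1]+257)
    q=P[(r<40)&(P[...,2]>45)&(P[...,2]<62)&(r>15)]; print(c,len(q))
    if len(q)>20:
        A=np.c_[q[:,:2]-[482,-257],np.ones(len(q))]; print('plane',np.linalg.lstsq(A,q[:,2],rcond=None)[0].round(3),'circ',cv2.minEnclosingCircle(q[:,:2].astype(np.float32)),np.percentile(q[:,2],[5,50,95]))
    out.append(im['frame'][:,:,::-1][(160 if c=='top' else 110):,:][:100,(400 if c=='top' else 310):][:,:120])
cv2.imwrite('pics/c5.png',cv2.resize(np.hstack(out),None,fx=3.3,fy=3.3,interpolation=cv2.INTER_CUBIC))
E
```

```text
clock: 11.52
eef_pos: [592.8, 73.7, 130.0]
tool_rot: [1.256, 1.539, 2.509]
force: [0.4, 0.1, 1.0]
width: 85.2
t 11.53 shift cm [ 7.  -1.1 -0.7] pos [592.8  73.7 130. ] w 85.2 F [0.4 0.1 1. ]
[[-0.025, 0.019, -1.0], [-0.95, 0.312, 0.03], [0.312, 0.95, 0.01]]
top 453
plane [ 0.   0.  50.6] circ ((482.3815002441406, -258.8273620605469), 28.158292770385742) [46.8 50.8 54. ]
side 139
plane [ 0.   0.  49.3] circ ((483.0262451171875, -256.7744445800781), 29.66459846496582) [45.9 49.2 52.5]
```

View pics/c5.png

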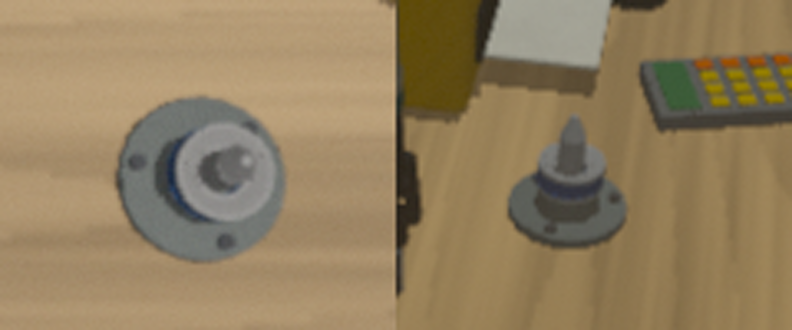

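Cup disc is flat and centred (both views, level plane, rim top about z 52). Now the crown disc.

```bash
python3 -m inch '[[3,-1.1,-0.7,0,8.5],[3,0,0,0,8.5],[2,0.05,-0.05,0,8.5],[1,0,-0.05,0,8.5],[0,0,0,0,8.5],[0,0,0,0,8.5]]'
python3 - <<'E'
from h import *
to(599,64.8,10)
print(rot(ctrl.read_state()['tool_rot']).T.round(3).tolist())
E
```

```text
clock: 12.38
eef_pos: [599.8, 56.8, 40.0]
tool_rot: [1.214, 1.544, 2.457]
force: [1.0, -0.0, 0.4]
width: 84.9
t 12.38 shift cm [3.01 0.26 0.7 ] pos [599.8  56.8  40. ] w 84.9 F [ 1.  -0.   0.4]
[[-0.021, 0.017, -1.0], [-0.947, 0.322, 0.025], [0.322, 0.947, 0.009]]
```

```bash
python3 -m inch '[[0.5,0.25,0.7,0,8.5],[0,0,0,0,8.5],[1.2,0,0,0,8.5],[0,0,0,0,8.5]]'
python3 - <<'E'
from h import *
to(599,64.8,10)
E
```

```text
clock: 12.88
eef_pos: [600.4, 65.9, 23.7]
tool_rot: [1.113, 1.546, 2.357]
force: [-0.2, -0.2, 0.3]
width: 85.4
t 12.88 shift cm [ 1.37  0.07 -0.17] pos [600.4  65.9  23.7] w 85.4 F [-0.2 -0.2  0.3]
```

```bash
python3 -m inch '[[0.9,0.1,-0.15,0,8.5],[0.5,0,0,0,8.5],[0,0,0,0,8.5]]'
python3 - <<'E'
from h import *
to(599,64.8,9.5)
E
```

```text
clock: 13.25
eef_pos: [598.4, 64.7, 8.3]
tool_rot: [1.143, 1.546, 2.387]
force: [-0.1, 0.5, -0.0]
width: 85.2
t 13.25 shift cm [-0.12 -0.05  0.03] pos [598.4  64.7   8.3] w 85.2 F [-0.1  0.5 -0. ]
```

```bash
python3 -m inch '[[-0.2,-0.05,0,0,6.5],[0,0,0,0,6],[0,0,0,0,5],[0,0,0,0,4.5],[0,0,0,0,4.5],[0,0,0,0,4.5]]'
python3 - <<'E'
from h import *
to(599,64.8,9.5)
E
```

```text
clock: 14.0
eef_pos: [599.9, 65.8, 11.6]
tool_rot: [1.031, 1.546, 2.275]
force: [-0.4, 0.4, 0.4]
width: 53.5
t 14.0 shift cm [ 0.21  0.05 -0.13] pos [599.9  65.8  11.6] w 53.5 F [-0.4  0.4  0.4]
```

```bash
python3 -m inch '[[-2,0,0,0,4.5],[-4,0,0,0,4.5],[-4,0,0,0,4.5],[-4,0,0,0,4.5],[0,0,0,0,4.5],[0,0,0,0,4.5]]'
python3 - <<'E'
from h import *
to(482,-257,150)
a=ctrl.get_image('side')['frame'][:,:,::-1][180:300,220:400]
cv2.imwrite('pics/c6.png',cv2.resize(a,None,fx=2.5,fy=2.5))
E
```

```text
clock: 14.75
eef_pos: [601.5, 60.6, 160.2]
tool_rot: [1.103, 1.548, 2.346]
force: [0.1, 0.2, -1.7]
width: 53.6
t 14.75 shift cm [  0.7    1.06 -33.92] pos [601.5  60.6 160.2] w 53.6 F [ 0.1  0.2 -1.7]
```

View pics/c6.png

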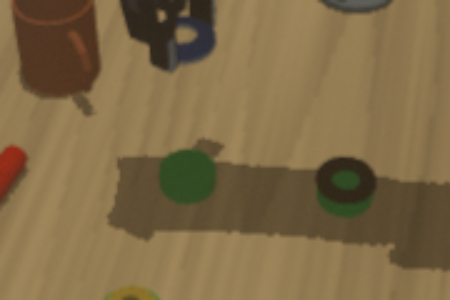

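Blue disc is held (crop (195,40)), level, and its nest is empty. Carrying it over.

```bash
python3 -m inch '[[0,0.1,-3.8,0,4.5],[0,0.1,-3.8,0,4.5],[0,0.1,-3.8,0,4.5],[0,0.1,-3.8,0,4.5],[0,0.1,-3.8,0,4.5],[0,0.1,-3.8,0,4.5],[0,0.1,-3.8,0,4.5],[0,0.1,-3.3,0,4.5],[0,0.1,-2,0,4.5],[0,0,0,0,4.5],[0,0,0,0,4.5]]'
python3 - <<'E'
from h import *
to(482,-257,135)
E
```

```text
clock: 16.18
eef_pos: [479.2, -244.5, 145.1]
tool_rot: [1.369, 1.525, 2.614]
force: [1.1, 0.2, -0.2]
width: 53.7
t 16.18 shift cm [ 0.97 -0.71 -1.11] pos [ 479.2 -244.5  145.1] w 53.7 F [ 1.1  0.2 -0.2]
```

```bash
python3 -m inch '[[0.5,-0.7,-1.1,0,4.5],[0,0,0,0,4.5],[0.5,0,0,0,4.5],[0,0,0,0,4.5]]'
python3 - <<'E'
from h import *
to(482,-257,105)
print(rot(ctrl.read_state()['tool_rot']).T.round(3).tolist())
E
```

```text
clock: 16.68
eef_pos: [483.4, -254.6, 133.4]
tool_rot: [1.341, 1.524, 2.591]
force: [-0.0, 0.7, -0.4]
width: 53.4
t 16.68 shift cm [ 2.84 -0.07 -0.3 ] pos [ 483.4 -254.6  133.4] w 53.4 F [-0.   0.7 -0.4]
[[-0.04, 0.024, -0.999], [-0.948, 0.315, 0.045], [0.316, 0.949, 0.011]]
```

```bash
python3 -m inch '[[1.2,0,-0.25,0,4.5],[1.2,0,0,0,4.5],[0.6,0,0,0,4.5],[0,0,0,0,4.5]]'
python3 - <<'E'
from h import *
to(482,-257,90)
for c in('top','side'):
    T=ctrl.read_state()['eef_pos']; im=ctrl.get_image(c)
    for d in ctrl.pinpoint(c,'disc_crown_up_center')[:1]:
        u,v=d['xy'][0]*640,d['xy'][1]*400; print(c,d['confidence'],at_z(im,u,v,T[2]+14))
E
```

```text
clock: 17.18
eef_pos: [481.0, -255.8, 100.8]
tool_rot: [1.34, 1.523, 2.591]
force: [-0.3, -0.2, -1.1]
width: 53.3
t 17.18 shift cm [ 1.07 -0.19 -0.09] pos [ 481.  -255.8  100.8] w 53.3 F [-0.3 -0.2 -1.1]
top 0.67 [ 474.07045715 -241.69095267  114.82462695]
side 0.58 [ 479.0890271  -248.20732871  115.45869763]
```

```bash
python3 -m inch '[[0.8,-0.15,-0.1,0,4.5],[0.8,0,0,0,4.5],[0,0,0,0,4.5]]'
python3 - <<'E'
from h import *
to(482,-257,57)
E
```

```text
clock: 17.75
eef_pos: [482.6, -257.4, 85.1]
tool_rot: [1.334, 1.526, 2.584]
force: [0.3, 0.5, -1.0]
width: 53.3
t 17.75 shift cm [ 2.81 -0.06 -0.01] pos [ 482.6 -257.4   85.1] w 53.3 F [ 0.3  0.5 -1. ]
```

```bash
python3 -m inch '[[0.8,-0.05,0,0,4.5],[0.8,0,0,0,4.5],[0,0,0,0,4.5]]'
python3 - <<'E'
from h import *
to(482,-257,57)
E
```

```text
clock: 18.12
eef_pos: [482.3, -257.1, 67.7]
tool_rot: [1.334, 1.526, 2.584]
force: [-0.5, 0.3, -0.8]
width: 53.2
t 18.12 shift cm [ 1.07 -0.01 -0.01] pos [ 482.3 -257.1   67.7] w 53.2 F [-0.5  0.3 -0.8]
```

```bash
python3 -m inch '[[0.6,0,0,0,4.5],[0.4,0,0,0,4.5],[0,0,0,0,4.5]]'
python3 - <<'E'
from h import *
to(482,-257,57)
out=[]
for c in('top','side'):
    im=ctrl.get_image(c)
    out.append(im['frame'][:,:,::-1][(160 if c=='top' else 110):,:][:100,(400 if c=='top' else 310):][:,:120])
cv2.imwrite('pics/c7.png',cv2.resize(np.hstack(out),None,fx=3.3,fy=3.3,interpolation=cv2.INTER_CUBIC))
E
```

```text
clock: 18.5
eef_pos: [482.2, -256.8, 57.1]
tool_rot: [1.329, 1.526, 2.58]
force: [-0.7, -0.5, -0.9]
width: 53.6
t 18.5 shift cm [ 0.01  0.01 -0.02] pos [ 482.2 -256.8   57.1] w 53.6 F [-0.7 -0.5 -0.9]
```

View pics/c7.png

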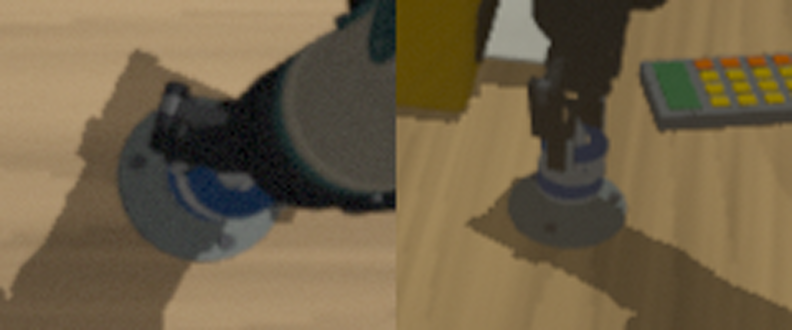

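The blue disc surrounds the shaft just above the cup disc (side crop (585,145)), with no contact force. Releasing.

```bash
python3 -m inch '[[0,0,0,0,6.2],[0,0,0,0,7.2],[0,0,0,0,8.5],[0,0,0,0,8.5],[-1.5,0,0,0,8.5],[-4,0,0,0,8.5],[-4,0,0,0,8.5],[-2,0,0,0,8.5],[0,0,3,0,8.5],[0,0,4,0,8.5],[0,0,4,0,8.5],[0,0,4,0,8.5],[0,0,3,0,8.5],[0,0,0,0,8.5],[0,0,0,0,8.5]]'
python3 - <<'E'
from h import *
np.set_printoptions(precision=1,suppress=True)
to(482,-257,150)
out=[]
for c in('top','side'):
    im=ctrl.get_image(c); P=cloud(im); r=np.hypot(P[...,0]-482,P[...,1]+257)
    for lo,hi in((45,68),(54,68)):
        q=P[(r<40)&(P[...,2]>lo)&(P[...,2]<hi)&(r>13)]
        A=np.c_[q[:,:2]-[482,-257],np.ones(len(q))]; print(c,len(q),'plane',np.linalg.lstsq(A,q[:,2],rcond=None)[0],'circ',cv2.minEnclosingCircle(q[:,:2].astype(np.float32)),np.percentile(q[:,2],[5,50,95]))
    out.append(im['frame'][:,:,::-1][(160 if c=='top' else 110):,:][:100,(400 if c=='top' else 310):][:,:120])
cv2.imwrite('pics/c8.png',cv2.resize(np.hstack(out),None,fx=3.3,fy=3.3,interpolation=cv2.INTER_CUBIC))
E
```

```text
clock: 20.48
eef_pos: [547.8, -87.1, 189.8]
tool_rot: [1.252, 1.54, 2.499]
force: [-0.6, -0.4, 1.1]
width: 85.0
t 20.48 shift cm [  3.8   0.7 -18.2] pos [547.8 -87.1 189.8] w 85.0 F [-0.6 -0.4  1.1]Traceback (most recent call last):
  File "<stdin>", line 9, in <module>
    return _quantile_unchecked(
        a, q, axis, out, overwrite_input, method, keepdims, weights)
    return _ureduce(a,
                    func=_quantile_ureduce_func,
    ...<5 lines>...
                    overwrite_input=overwrite_input,
                    method=method)
    r = func(a, **kwargs)
    result = _quantile(arr,
                       quantiles=q,
    ...<2 lines>...
                       out=out,
                       weights=wgt)
    slices_having_nans = np.isnan(arr[-1, ...])
                                  ~~~^^^^^^^^^
IndexError: index -1 is out of bounds for axis 0 with size 0
```

Zero points from the top camera; probably the arm blocks it. Moving farther away and looking again.

```bash
python3 -m inch '[[0,0,4,0,8.5],[0,0,4,0,8.5],[0,0,4,0,8.5],[0,0,4,0,8.5],[0,0,0,0,8.5],[0,0,0,0,8.5]]'
python3 - <<'E'
from h import *
np.set_printoptions(precision=1,suppress=True)
out=[]
for c in('top','side'):
    im=ctrl.get_image(c); P=cloud(im); r=np.hypot(P[...,0]-482,P[...,1]+257)
    q=P[(r<40)&(P[...,2]>45)&(P[...,2]<68)&(r>13)]; print(c,len(q))
    if len(q)>10:
        A=np.c_[q[:,:2]-[482,-257],np.ones(len(q))]; print('plane',np.linalg.lstsq(A,q[:,2],rcond=None)[0],'circ',cv2.minEnclosingCircle(q[:,:2].astype(np.float32)),np.percentile(q[:,2],[5,50,95]))
        m=q[:,2]>56; print(cv2.minEnclosingCircle(q[m][:,:2].astype(np.float32)))
    out.append(im['frame'][:,:,::-1][(160 if c=='top' else 110):,:][:100,(400 if c=='top' else 310):][:,:120])
cv2.imwrite('pics/c8.png',cv2.resize(np.hstack(out),None,fx=3.3,fy=3.3,interpolation=cv2.INTER_CUBIC))
E
```

```text
clock: 21.28
eef_pos: [600.4, 56.3, 192.0]
tool_rot: [1.401, 1.543, 2.63]
force: [-0.2, -0.6, 0.2]
width: 85.0
top 550
plane [ 0.  -0.  59.3] circ ((481.92047119140625, -258.6692199707031), 28.442760467529297) [53.  59.3 64. ]
((481.4523620605469, -258.5180358886719), 28.037933349609375)
side 208
plane [-0.  -0.1 57.9] circ ((480.3749694824219, -254.96746826171875), 29.960546493530273) [48.  57.3 63.2]
((480.68310546875, -254.02899169921875), 29.036401748657227)
```

View pics/c8.png

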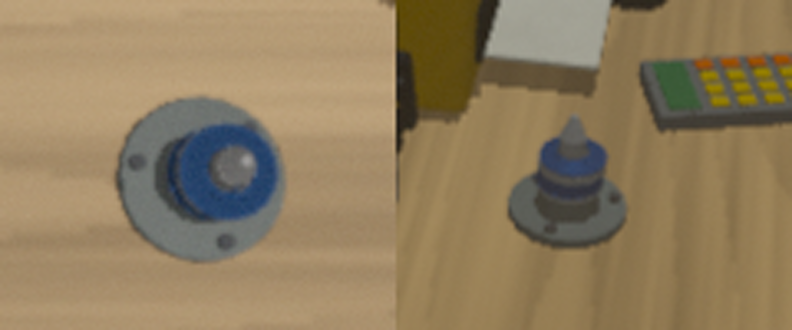

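The stack is complete: blue on top (top crop about (228,170), side crop (573,155)), level, crown at about z 63 mm as expected. Handing in.

```bash
python3 -c "
from cell import ctrl
print(ctrl.finish_job())"
```

```text
the job is handed in; nothing more can be done
None
```

I added the cup-up disc and then the crown-up disc to the arbor. Each was lowered around the shaft to about 12–13 mm above its seat before I let go. The job was handed in at about 21 s on the robot's clock.

**Last checks:**
- **Height and level:** the top camera's depth shows the stack level, with its top at about z 64 mm (63 expected).
- **Centring:** it puts the stack within about 2 mm of the axis. The side camera differs by about 4 mm because it sees only part of the disc, still within the 10 mm limit.
- **Forces:** force readings stayed below about 4 N, and the gripper was well clear at hand-in.

**Checks that failed or disagreed:**
- While I was lowering the crown disc, the networks' position for it was up to 15 mm off because the gripper hid it. I ignored that reading and relied on the arm pose and forces.
- The first check after releasing it gave no points from the top camera. I took the arm to be blocking the view, moved it away, and the repeat gave the results above.

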